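Clamp a pipe offcut in the cam fixture

TASK

Lay the steel pipe offcut in the channel of the clamping fixture, fully home against the end stop. Then turn the black knob clockwise until the sprung follower drops into the notch of the cam, so that the pipe is held by the pad; turn by feel and stop there, because forcing the knob on against the notch overloads its sprung hub. Leave the tape roll, the tin and the spanner where they are.

Things in the scene. Friction and masses are not known exactly. Their poses are not given: they have to be found in the camera images.
- pipe_center (a point): Centre of the loose steel pipe offcut, 22 mm across and 150 mm long, about 0.16 kg, lying on the bench 11 mm above its underside. Its y axis runs along the pipe; both ends are alike.
- fixture: Clamping fixture screwed to the bench: base plate 12 mm thick, x -105 to +90, y -60 to +125 mm from its origin on the bench. x points from knob to fixed jaw, y along the pipe channel, z up. The pipe lies along y on two rests, tops 24 mm above the bench, at y -35 to +5 and +95 to +113 mm; between them only the base plate. Grey follower housing: x -69 to -41, y 61 to 85, 40 mm high.
- stop_face (a point): Centre of the end stop's face, at fixture x 55, y -35, z 35 mm; axes as the fixture. The pipe's end bears on it from the +y side. The stop is a dark steel block reaching 42 mm above the bench.
- jaw_face (a point): Centre of the fixed jaw's face, at fixture x 66, y -20, z 35 mm; axes as the fixture; the pipe's side bears on it from the -x side. Dark steel block from y -49 to +9 mm, 42 mm high above the bench. The sprung pad faces it.
- pipe_home (a point): Where the centre of the pipe is when it is clamped: 55 mm in x, 40 mm in y and 35 mm in z from the fixture's origin; axes as the fixture. The pipe is laid in from above anywhere between pad and fixed jaw (7 mm or more to spare) and slid to -y against the stop.
- knob_grip (a point): Centre of the knob's grip bar, on the vertical turning axis, 67 mm above the bench, at x = -55 mm, y = 0 of the fixture. The bar is black, 58 mm long along its x axis, 16 mm wide in y, 30 mm high (52 to 82 mm above the bench), on a disc 48 mm across. Clear all round from 52 mm above the bench up. The knob closes clockwise seen from above.
- hub (a joint): Turning angle of the cam under the knob, rad, grows clockwise seen from above; 0 to 0.12 at the start. The follower drops after it has come to somewhere between 0.55 and 1.4: the notched steel cam plate is set on its hub at another angle each time, so the notch has no fixed angle to the bar. Turning takes up to about 0.3 N m; there is a steep wall behind the notch that stops it.
- knob_twist (a joint): Wind-up of the sprung hub between knob and cam, rad, positive when the knob is forced clockwise: 7 N m per rad, so up to 0.04 in ordinary turning. It is overloaded beyond 0.075 (0.52 N m).
- follower (a joint): Travel of the spring-loaded follower towards the cam axis, m: 0.002 to 0.0045 while its roller runs on the rim of the cam, 0.009 when it has dropped into the notch.
- follower_cap (a point): Outer end of the follower's dark round tail cap, 18 mm across, 24 mm above the bench, on the +y side of the knob. The cap moves in by 6 to 7 mm when the follower drops and then stands nearly against its housing.
- pad: Black sprung pad, 24 mm wide (fixture y -22 to +2 mm), 28 to 42 mm above the bench, facing the fixed jaw. The knob drives it to +x and it pushes the pipe across to the jaw, in the end with 4 to 7 N. Its face lies 35 mm to +x of this origin, 29 to 31 mm from the jaw face at the start. Its plunger guide (fixture x -9 to +15, y -28 to +8 mm) is 48 mm high.
- pipe: The pipe offcut, origin on its underside at mid length; see pipe_center.
- tape_roll: Bystander: roll of masking tape, 104 mm across, 25 mm high, lying to the right of the fixture.
- tin: Bystander: round paste tin, 67 mm across, 27 mm high, on the right nearer the robot.
- spanner: Bystander: combination spanner 168 mm long, lying beyond the fixture.
Things that resemble listed ones, but are neither listed nor needed, are in the scene too. What is shaped like the pipe but brown is not meant.

How it is judged:
By the outcome, as a careful person would: the job done as asked, in the order asked, and still so for the second after the job is handed in, with the robot touching nothing.
It also fails if it takes over 61 s, if anything falls off the work surface, if the arm or the gripper's body presses on something with over 40 N, if the wrist force passes 120 N, or if a joint passes its speed limit or range.

ROBOT

A 6-joint arm with a two-finger parallel gripper is mounted at the origin on a cart in front of the work surface, level with it; the furniture and walls round the work are solid. World frame = base frame: x ahead of the robot, y to its left, z up, the work surface at z = 0. Lengths are in m, angles in rad, forces in N, time in s.
With the tool pointing down it reaches from about 0.25 to 0.775 m from the base axis. Payload 4 kg.
Tool frame: the origin (TCP) lies between the finger pads; the fingertips stand 17 mm ahead of it and the grasp point (between the pads) lies 2 mm behind it; z points along the fingers, y is the line along which they close (so a half turn about z gives the same grasp; the last joint's range is limited). The gripper opens to 85 mm and grips with 20 to 120 N. Pads are 22 mm wide; open, the fingers measure 114 mm over their backs; the gripper's body (76 mm by 85 mm) begins 54 mm behind the grasp point. The pads swing forward as they close: fully open they stand 13 mm farther back than shut.
Start: joints at [-1.278, 0.087, 1.371, -0, 1.684, -0.103], TCP at [0.212, -0.507, 0.211] pointing down, gripper open.
Joint ranges: [-3.1, 3.1], [-0.76, 2.03], [0.27, 2.55], [-1.08, 4.22], [0.17, 2.65], [-2.57, 2.57]. Speed limits (rad/s): [2.79, 2.79, 3.14, 3.14, 3.14, 3.14].

INTERFACE

Orientations are given as a rotation vector (axis times angle).
In Python, from cell import r gives the robot as it stands.
- The arm moves only by the tool arm_command, never from a script. Its argument "targets" is a list of rows, each an object of numbers: "tx", "ty", "tz": the shift along the tool's x, y, z normalised to -1 to 1, where 1 is 500 mm; "ax", "ay", "az": the turn, a rotation vector about the tool's x, y, z normalised to -1 to 1, where 1 is 60 degrees; "claw": the finger opening in mm, from 0 to 85.4. In form: [{"tx": .., "ty": .., "tz": .., "ax": .., "ay": .., "az": .., "claw": ..}, ...]. A call has exactly 8 rows; each row is the pose to reach, as a shift and turn from the pose commanded when the call began, along the tool's axes at that moment; what a row does not reach only later rows make up. A row lasts 1/10 s, in which the tool goes at most 50 mm and 8.59 degrees, less where a joint would pass 70% of its speed; a pose out of reach is approached as far as the arm can. A call with a number of a shift or a turn outside -1 to 1 is refused whole. A call with a gripper value outside its range is refused whole. The fingers move at their own pace and stop on an object; the grip force is fixed at half the most. Time passes only in rows, so rows that repeat a pose let the fingers close, or fill a call up. It gives the time, the measured TCP pose, the force, the opening and the grip force at its end, in the units of the state.
- r.state(): the state, without advancing time (a new reading comes with each control period).
- r.get_image(name): name is "scene" or "side" or "wrist"; returns (picture, depth): 384x512x3 uint8, red, green, blue; 384x512 float32, m along the optical axis (not along the pixel's ray), 0 where there is no reading.
- r.camera_model(name): a dict with "camera_matrix" (3x3 intrinsics, pixels), "dist_coeffs" ([k1, k2, p1, p2, k3] as OpenCV has them; the pictures are not rectified), "position" and "rotation" of the camera in the world; the wrist camera has in their place "T_tool_cam" (4x4, takes a point from camera to tool coordinates, whose origin is the TCP and whose axes are the flange's). Camera axes: x right, y down, z forward; pixel columns grow to the right and rows downward; lengths in m; the calibration is good to about 2 mm. A picture is of the moment at which its call begins: read the wrist's pose just before it. camera_model takes no time and is no camera call.
- r.sign_off(): hands the job in; it is judged then, once.
The state is a dict: "time": time; "joints": joint angles; "joint_vel": joint speeds; "joint_torque": joint torques, N m; "ee_pos": TCP position; "tool_rot": TCP orientation; "contact_force": force on the tool from outside, world axes, zero at the start; "moment": the same for the moment, N m; "grip_width": opening from 0.0 (shut) to 1.0 (fully open); "grip_force": force on a finger pad.
Only numpy, scipy, OpenCV 4.12 (cv2) and the standard library are available. Lean on these libraries where they do the work, as an engineer would, in place of code of your own. Each camera call takes 0.05 s, during which the arm holds its last target. There are 200 camera calls.

## Working session

There is one attempt and no reset: what is moved stays moved. The work goes in short steps, Python scripts to look and compute and a tool call to move; the robot and the scene stay as the last step left them, time stands still between calls to the robot, and variables do not carry over. Pictures are saved under pics/ and viewed, at most 10 in all, crops included, and the job is handed in when it is done.

Besides the shell and the picture viewer there is one more tool, called as a command line: name --argument value ..., lists and objects as JSON in quotes. arm_command: Moves the arm, as the interface text tells. Scaled input: -1 to 1 covers 500 mm each way for a shift and 60 degrees each way for a turn. Its arguments: {"type":"object","properties":{"targets":{"type":"array"}},"required":["targets"]}

```bash
ls; mkdir -p pics; cat > h.py <<'E'
import numpy as np, cv2
from scipy.spatial.transform import Rotation as R
from cell import r
def shot(n):
    s=r.state(); im,d=r.get_image(n); m=r.camera_model(n)
    if n=="wrist":
        T=np.eye(4);T[:3,:3]=R.from_rotvec(s["tool_rot"]).as_matrix();T[:3,3]=s["ee_pos"]
        T=T@np.array(m["T_tool_cam"])
    else:
        T=np.eye(4);q=np.array(m["rotation"]);T[:3,:3]=q if q.shape==(3,3) else R.from_rotvec(q).as_matrix();T[:3,3]=m["position"]
    return dict(im=im,d=d,T=T,K=np.array(m["camera_matrix"]),D=np.array(m["dist_coeffs"]))
def pts(S,uv,z=None):
    "pixels -> world, by depth, or on the plane at height z"
    uv=np.array(uv,float).reshape(-1,2)
    n=cv2.undistortPoints(uv[:,None],S["K"],S["D"])[:,0]
    ray=np.c_[n,np.ones(len(n))]
    if z is None: k=S["d"][uv[:,1].round().astype(int),uv[:,0].round().astype(int)]
    else:
        w=ray@S["T"][:3,:3].T; k=(z-S["T"][2,3])/w[:,2]
    return (ray*k[:,None])@S["T"][:3,:3].T+S["T"][:3,3]
def cloud(S):
    h,w=S["d"].shape; v,u=np.mgrid[:h,:w]
    return pts(S,np.c_[u.ravel(),v.ravel()]).reshape(h,w,3)
def save(S,name): cv2.imwrite("pics/"+name+".png",S["im"][...,::-1])
E
python3 - <<'E'
from h import *
import pickle
print(r.state())
A={n:shot(n) for n in("scene","side","wrist")}
pickle.dump(A,open("a.pkl","wb"))
for n in A: print(n,A[n]["T"].round(3).tolist(),A[n]["K"].round(1).tolist())
cv2.imwrite("pics/all.png",cv2.resize(np.vstack([A["scene"]["im"],A["side"]["im"]]),None,fx=.78,fy=.78)[...,::-1])
save(A["scene"],"scene")
save(A["side"],"side")
E
```

```text
pics
{'time': 0.0, 'joints': array([-1.27810146e+00,  8.79949751e-02,  1.37230216e+00, -5.91341287e-05,
        1.68361160e+00, -1.03101126e-01]), 'joint_vel': array([-1.63645060e-04, -8.25385009e-04, -3.85289660e-04,  2.57598916e-04,
       -7.10359482e-05, -1.21633554e-03]), 'joint_torque': array([ 1.75921010e-03, -3.51858830e+01, -3.13274002e+01,  7.61038473e-05,
        1.05933103e-02, -2.89931535e-06]), 'ee_pos': array([ 0.2118614 , -0.50694692,  0.20959304]), 'tool_rot': array([-3.07802187e+00, -6.17202358e-01,  4.35939613e-04]), 'contact_force': array([ 0.07424554, -0.22394321, -0.2940993 ]), 'moment': array([ 0.08752579,  0.0687044 , -0.01000865]), 'grip_force': 0.0, 'grip_width': 0.9991039259545463}
scene [[-0.583, -0.562, 0.587, -0.262], [-0.813, 0.402, -0.421, 0.627], [0.0, -0.723, -0.691, 1.07], [0.0, 0.0, 0.0, 1.0]] [[443.0, 0.0, 251.2], [0.0, 443.0, 190.4], [0.0, 0.0, 1.0]]
side [[-0.961, -0.162, 0.222, 0.346], [-0.274, 0.623, -0.732, 0.879], [-0.02, -0.765, -0.644, 0.868], [0.0, 0.0, 0.0, 1.0]] [[393.5, 0.0, 254.0], [0.0, 393.5, 189.7], [0.0, 0.0, 1.0]]
wrist [[0.386, -0.889, -0.246, 0.274], [-0.923, -0.373, -0.099, -0.482], [-0.003, 0.265, -0.964, 0.373], [0.0, 0.0, 0.0, 1.0]] [[312.9, 0.0, 253.9], [0.0, 312.9, 194.3], [0.0, 0.0, 1.0]]
```

View pics/scene.png

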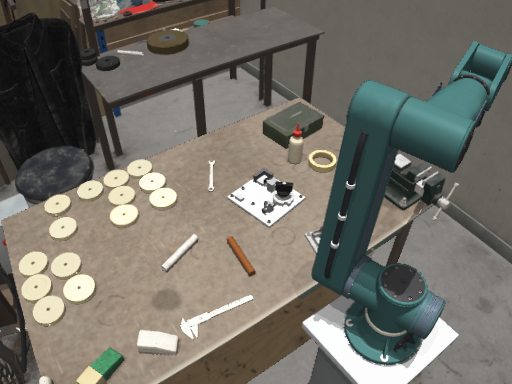

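View pics/side.png

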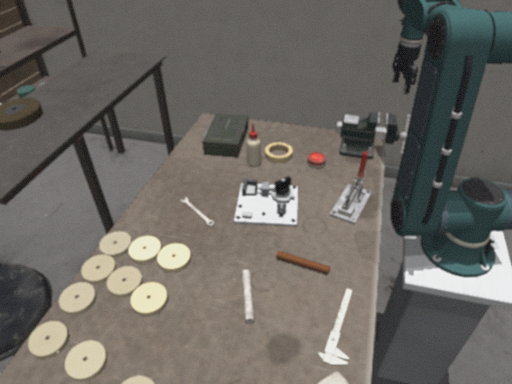

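Scene view: the fixture is the white plate at about (266,197). Pipe candidates are the pale rod at (180,252), the brown rod at (240,255), which is excluded, and the caliper at (217,315), which isn't a pipe. I choose the pale rod, side view (247,295). Next is a close crop plus measurement.

```bash
python3 - <<'E'
from h import *
import pickle
A=pickle.load(open("a.pkl","rb"))
for n,box in(("scene",(160,230,205,275)),("side",(235,265,262,325))):
    S=A[n];C=cloud(S);x0,y0,x1,y1=box
    P=C[y0:y1,x0:x1].reshape(-1,3);col=S["im"][y0:y1,x0:x1].reshape(-1,3).astype(int)
    m=(P[:,2]>.008)&(P[:,2]<.04)&(col.min(1)>105)
    p=P[m];c=p.mean(0);w,v=np.linalg.eigh(np.cov(p[:,:2].T));a=v[:,1];t=(p[:,:2]-c[:2])@a
    mid=c[:2]+a*(t.max()+t.min())/2
    print(n,m.sum(),"mid",mid.round(4),"ztop",np.percentile(p[:,2],[50,95]).round(4),"len",np.ptp(t).round(3),"dir",np.degrees(np.arctan2(a[1],a[0])).round(1), col[m].mean(0))
def crop(n,b,f): 
    S=A[n];return cv2.resize(S["im"][b[1]:b[3],b[0]:b[2]],None,fx=f,fy=f,interpolation=cv2.INTER_CUBIC)
a=crop("scene",(222,162,312,227),4);b=crop("side",(228,168,308,233),4);c=crop("scene",(155,227,225,292),4)
h=np.hstack([a[:260],c[:260]]);o=np.zeros((520,max(h.shape[1],b.shape[1]),3),np.uint8);o[:260,:h.shape[1]]=h;o[260:,:b.shape[1]]=b
cv2.imwrite("pics/crop.png",o[...,::-1])
E
```

```text
scene 299 mid [0.5416 0.3153] ztop [0.0203 0.0255] len 0.15 dir 110.5 [226.09698997 221.090301   213.04682274]
side 424 mid [0.5414 0.314 ] ztop [0.0208 0.0244] len 0.152 dir 110.2 [197.97641509 191.67688679 184.5259434 ]
```

View pics/crop.png

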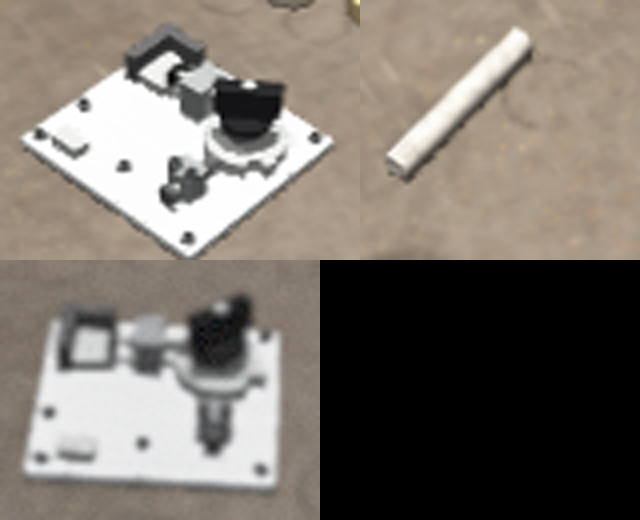

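The crop shows the pale rod is a plain tube with an open end. The fixture has its knob towards the robot and its channel and jaw on the far side, with its +y roughly along world +y. Now I fit the plate.

```bash
python3 - <<'E'
from h import *
import pickle
A=pickle.load(open("a.pkl","rb"))
for n,b in(("scene",(222,162,312,227)),("side",(228,168,308,233))):
    S=A[n];C=cloud(S);x0,y0,x1,y1=b
    P=C[y0:y1,x0:x1].reshape(-1,3)
    col=S["im"][y0:y1,x0:x1].reshape(-1,3).astype(int)
    m=(col.min(1)>160)&(P[:,2]<.03)&(P[:,2]>.0)
    vv,uu=np.mgrid[y0:y1,x0:x1]
    print(n,"plate z",np.median(P[m,2]).round(4))
    q=pts(S,np.c_[uu.ravel(),vv.ravel()][m],.012)[:,:2]
    (cx,cy),(w,h),a=cv2.minAreaRect((q*1000).astype(np.float32))
    print("rect",cx,cy,w,h,a)
    a=np.radians(a if h<w else a-90) # long side=195 along x
    if a>np.pi/2:a-=np.pi
    for ang in (a,):
        Rm=np.array([[np.cos(ang),-np.sin(ang)],[np.sin(ang),np.cos(ang)]])
        print("ang",np.degrees(ang),"origin",np.array([cx,cy])-Rm@[-7.5,32.5])
    k=(P[:,2]>.072)&(P[:,2]<.095); kp=P[k]
    w,v=np.linalg.eigh(np.cov(kp[:,:2].T))
    print("knob top",k.sum(),kp.mean(0).round(4),"dir",np.degrees(np.arctan2(v[1,1],v[0,1])),np.percentile(kp[:,2],90))
s=r.state();print(R.from_rotvec(s["tool_rot"]).as_matrix().round(3).tolist())
E
```

```text
scene plate z 0.0126
rect 599.2513427734375 -119.49354553222656 196.47909545898438 344.2640686035156 10.352988243103027
ang -79.64701175689697 origin [ 568.62830731 -132.71208173]
knob top 87 [ 0.5409 -0.0814  0.0801] dir 48.44288706583415 0.08387995353580856
side plate z 0.0136
rect 583.4772338867188 -44.963653564453125 196.5249786376953 189.26171875 10.55418586730957
ang 10.55418586730957 origin [596.80322302 -75.54008262]
knob top 99 [ 0.5403 -0.0823  0.0802] dir 46.75149521592224 0.08463917158834051
[[0.923, 0.386, -0.0], [0.386, -0.923, 0.002], [0.0, -0.002, -1.0]]
```

```bash
cat >> h.py <<'E'
FO=np.array([.5968,-.0755]);FA=10.5   # fixture origin, yaw
def fx(x,y):
    a=np.radians(FA);return FO+np.array([[np.cos(a),-np.sin(a)],[np.sin(a),np.cos(a)]])@[x,y]
def go(p,head,base=None):
    "row numbers to the pose p, tool x at heading head (deg), tool straight down; base=(pos,rotvec) if not now"
    s=r.state(); p0,r0=(s["ee_pos"],s["tool_rot"]) if base is None else base
    M=R.from_rotvec(r0);h=np.radians(head);c,q=np.cos(h),np.sin(h)
    G=R.from_matrix([[c,q,0],[q,-c,0],[0,0,-1]])
    t=M.inv().apply(np.array(p)-p0)/.5;a=np.degrees((M.inv()*G).as_rotvec())/60
    print("t",t.round(4),"a",a.round(4)); return np.array(p),G.as_rotvec()
E
python3 - <<'E'
from h import *
import pickle
A=pickle.load(open("a.pkl","rb"))
C=cloud(A["side"]).reshape(-1,3);C=C[np.isfinite(C).all(1)]
for x0,x1,y0,y1 in((.2,.5,-.45,-.05),(.5,.7,-.4,-.15)):
    m=(C[:,0]>x0)&(C[:,0]<x1)&(C[:,1]>y0)&(C[:,1]<y1)&(C[:,2]<.3);print(np.percentile(C[m,2],99.5))
b=go([.40,-.17,.33],65)
b=go([.5415,.16,.33],110,b)
b=go([.5415,.3147,.15],110.3,b)
E
```

```text
0.15287189044904692
0.14915891054223998
t [ 0.607  -0.4774 -0.2393] a [-0.0015 -0.0008 -0.7054]
t [ 0.7178 -0.0224 -0.    ] a [ 0.    0.   -0.75]
t [0.2907 0.1058 0.36  ] a [ 0.     0.    -0.005]
```

arm_command --targets '[{"tx": 0.05,"ty": -0.04,"tz": -0.08,"az": -0.1},{"tx": 0.6,"ty": -0.48,"tz": -0.24,"az": -0.7},{"tx": 0.6,"ty": -0.48,"tz": -0.24,"az": -0.7},{"tx": 0.6,"ty": -0.48,"tz": -0.24,"az": -0.7},{"tx": 0.6,"ty": -0.48,"tz": -0.24,"az": -0.7},{"tx": 0.6,"ty": -0.48,"tz": -0.24,"az": -0.7},{"tx": 0.6,"ty": -0.48,"tz": -0.24,"az": -0.7},{"tx": 0.6,"ty": -0.48,"tz": -0.24,"az": -0.7}]'

```text
schema error: expected keys tx, ty, tz, ax, ay, az, claw
```

```bash
python3 - <<'E'
from h import *
b=go([.5415,.20,.30],110)
E
```

```text
t [ 1.1534 -1.051  -0.1782] a [-1.2000e-03 -1.4000e-03 -1.4554e+00]
```

arm_command --targets '[{"tx": 0.05,"ty": -0.04,"tz": -0.08,"ax": 0,"ay": 0,"az": -0.1,"claw": 85},{"tx": 0.6,"ty": -0.48,"tz": -0.24,"ax": 0,"ay": 0,"az": -0.7,"claw": 85},{"tx": 0.6,"ty": -0.48,"tz": -0.24,"ax": 0,"ay": 0,"az": -0.7,"claw": 85},{"tx": 0.6,"ty": -0.48,"tz": -0.24,"ax": 0,"ay": 0,"az": -0.7,"claw": 85},{"tx": 0.6,"ty": -0.48,"tz": -0.24,"ax": 0,"ay": 0,"az": -0.7,"claw": 85},{"tx": 0.6,"ty": -0.48,"tz": -0.24,"ax": 0,"ay": 0,"az": -0.7,"claw": 85},{"tx": 0.6,"ty": -0.48,"tz": -0.24,"ax": 0,"ay": 0,"az": -0.7,"claw": 85},{"tx": 0.6,"ty": -0.48,"tz": -0.24,"ax": 0,"ay": 0,"az": -0.7,"claw": 85}]'

```text
time: 0.95
ee_pos: [0.391, -0.1788, 0.3284]
tool_rot: [2.654, 1.68, 0.0]
contact_force: [0.4, -0.8, 0.3]
grip_width: 0.994
grip_force: 0.0
```

```bash
python3 - <<'E'
from h import *
b=go([.5415,.20,.30],110)
E
```

```text
t [ 0.8136 -0.0524  0.0568] a [ 2.000e-04  2.000e-04 -7.558e-01]
```

arm_command --targets '[{"tx": 0.81,"ty": -0.05,"tz": 0.0,"ax": 0,"ay": 0,"az": -0.75,"claw": 85},{"tx": 0.81,"ty": -0.05,"tz": 0.0,"ax": 0,"ay": 0,"az": -0.75,"claw": 85},{"tx": 0.81,"ty": -0.05,"tz": 0.05,"ax": 0,"ay": 0,"az": -0.75,"claw": 85},{"tx": 0.81,"ty": -0.05,"tz": 0.05,"ax": 0,"ay": 0,"az": -0.75,"claw": 85},{"tx": 0.81,"ty": -0.05,"tz": 0.05,"ax": 0,"ay": 0,"az": -0.75,"claw": 85},{"tx": 0.81,"ty": -0.05,"tz": 0.05,"ax": 0,"ay": 0,"az": -0.75,"claw": 85},{"tx": 0.81,"ty": -0.05,"tz": 0.05,"ax": 0,"ay": 0,"az": -0.75,"claw": 85},{"tx": 0.81,"ty": -0.05,"tz": 0.05,"ax": 0,"ay": 0,"az": -0.75,"claw": 85}]'

```text
time: 1.75
ee_pos: [0.539, 0.1919, 0.3031]
tool_rot: [1.809, 2.569, -0.001]
contact_force: [1.5, -0.5, 0.8]
grip_width: 0.994
grip_force: 0.0
```

```bash
cat >> h.py <<'E'
def pipefit(S,c0,rad=.11,lo=.006,hi=.04):
    C=cloud(S).reshape(-1,3);col=S["im"].reshape(-1,3).astype(int)
    m=(np.linalg.norm(C[:,:2]-c0,axis=1)<rad)&(C[:,2]>lo)&(C[:,2]<hi)&(S["d"].ravel()>0)&(col.min(1)>90)
    p=C[m];c=np.median(p,0);w,v=np.linalg.eigh(np.cov(p[:,:2].T));a=v[:,1];a=a*np.sign(a[1]);t=(p[:,:2]-c[:2])@a
    b=(p[:,:2]-c[:2])@np.array([-a[1],a[0]]);lo,hi=np.percentile(b,[2,98])
    mid=c[:2]+a*(np.percentile(t,.5)+np.percentile(t,99.5))/2+np.array([-a[1],a[0]])*(lo+hi)/2
    print("pipe",m.sum(),mid.round(4),"w",round(hi-lo,4),"len",np.ptp(t).round(4),"ztop",np.percentile(p[:,2],[50,97]).round(4),"dir",np.degrees(np.arctan2(a[1],a[0])).round(2))
E
python3 - <<'E'
from h import *
S=shot("wrist");save(S,"w1");pipefit(S,[.5415,.3147])
b=go([.5415,.3147,.12],110.3)
E
```

```text
pipe 1659 [0.5423 0.3156] w 0.0197 len 0.1481 ztop [0.0208 0.0232] dir 110.94
t [0.2144 0.0825 0.3604] a [-0.0013 -0.0058 -0.0028]
```

View pics/w1.png

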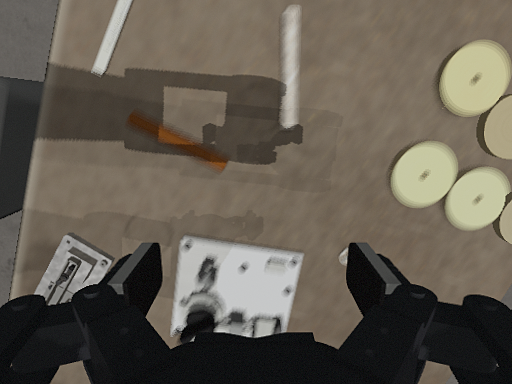

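Wrist view: pipe at (290,65), fixture plate at (240,290), brown rod at (180,140). The wrist fit of the pipe agrees with the other two cameras: (0.542, 0.315), 110.6°.

```bash
python3 - <<'E'
from h import *
b=go([.542,.3152,.07],110.6)
b=go([.542,.3152,.019],110.6)
E
```

```text
t [0.2144 0.0839 0.4604] a [-0.0013 -0.0058 -0.0078]
t [0.2138 0.0841 0.5624] a [-0.0013 -0.0058 -0.0078]
```

arm_command --targets '[{"tx": 0.214,"ty": 0.084,"tz": 0.46,"ax": 0,"ay": 0,"az": -0.008,"claw": 85},{"tx": 0.214,"ty": 0.084,"tz": 0.46,"ax": 0,"ay": 0,"az": -0.008,"claw": 85},{"tx": 0.214,"ty": 0.084,"tz": 0.46,"ax": 0,"ay": 0,"az": -0.008,"claw": 85},{"tx": 0.214,"ty": 0.084,"tz": 0.46,"ax": 0,"ay": 0,"az": -0.008,"claw": 85},{"tx": 0.214,"ty": 0.084,"tz": 0.46,"ax": 0,"ay": 0,"az": -0.008,"claw": 85},{"tx": 0.214,"ty": 0.084,"tz": 0.46,"ax": 0,"ay": 0,"az": -0.008,"claw": 50},{"tx": 0.214,"ty": 0.084,"tz": 0.46,"ax": 0,"ay": 0,"az": -0.008,"claw": 50},{"tx": 0.214,"ty": 0.084,"tz": 0.46,"ax": 0,"ay": 0,"az": -0.008,"claw": 50}]'

```text
time: 2.6
ee_pos: [0.5439, 0.3044, 0.0762]
tool_rot: [1.798, 2.573, 0.005]
contact_force: [0.3, 0.1, 0.9]
grip_width: 0.587
grip_force: 0.0
```

```bash
python3 - <<'E'
from h import *
S=shot("wrist");pipefit(S,[.542,.315])
b=go([.542,.3152,.019],110.6)
E
```

```text
pipe 5351 [0.5431 0.3136] w 0.0194 len 0.1504 ztop [0.0206 0.0227] dir 109.98
t [0.0219 0.0022 0.1163] a [ 0.0054  0.0002 -0.0082]
```

```bash
python3 - <<'E'
from h import *
for i in range(2):
    S=shot("wrist");s=r.state();print(s["time"],s["ee_pos"],s["joint_vel"].round(3))
pipefit(S,[.542,.315])
b=go([.542,.3145,.019],110.4)
E
```

```text
2.7 [0.54455528 0.30445083 0.07743277] [ 0.001 -0.003  0.005  0.003 -0.004  0.002]
2.75 [0.54436513 0.30446287 0.07721445] [ 0.002  0.002  0.009  0.003 -0.002  0.002]
pipe 5351 [0.5429 0.3135] w 0.0197 len 0.151 ztop [0.0206 0.0227] dir 110.13
t [0.0205 0.0018 0.1164] a [ 0.0057 -0.     -0.0052]
```

arm_command --targets '[{"tx": 0.0195,"ty": 0.002,"tz": 0.03,"ax": 0,"ay": 0,"az": -0.005,"claw": 50},{"tx": 0.0195,"ty": 0.002,"tz": 0.07,"ax": 0,"ay": 0,"az": -0.005,"claw": 50},{"tx": 0.0195,"ty": 0.002,"tz": 0.1,"ax": 0,"ay": 0,"az": -0.005,"claw": 50},{"tx": 0.0195,"ty": 0.002,"tz": 0.114,"ax": 0,"ay": 0,"az": -0.005,"claw": 50},{"tx": 0.0195,"ty": 0.002,"tz": 0.116,"ax": 0,"ay": 0,"az": -0.005,"claw": 50},{"tx": 0.0195,"ty": 0.002,"tz": 0.116,"ax": 0,"ay": 0,"az": -0.005,"claw": 20},{"tx": 0.0195,"ty": 0.002,"tz": 0.116,"ax": 0,"ay": 0,"az": -0.005,"claw": 10},{"tx": 0.0195,"ty": 0.002,"tz": 0.116,"ax": 0,"ay": 0,"az": -0.005,"claw": 10}]'

```text
time: 3.55
ee_pos: [0.5406, 0.3144, 0.0168]
tool_rot: [1.791, 2.58, 0.003]
contact_force: [-0.4, 0.5, -0.4]
grip_width: 0.12
grip_force: 0.0
```

```bash
python3 - <<'E'
from h import *
s=r.state();print(s)
p=fx(51,48);print(p,fx(55,40))
b=go([s["ee_pos"][0],s["ee_pos"][1],.15],110.4)
E
```

```text
{'time': 3.55, 'joints': array([ 4.36206134e-01,  3.59435296e-01,  1.43890102e+00, -4.91383459e-05,
        1.34119178e+00,  7.92503732e-02]), 'joint_vel': array([-0.00017899, -0.0012251 ,  0.00347906, -0.00106231, -0.00068925,
       -0.00146064]), 'joint_torque': array([ 3.77139891e-03, -4.38998616e+01, -2.85351688e+01, -1.14233662e-04,
       -3.41235442e-03,  1.61496423e-04]), 'ee_pos': array([0.54061839, 0.31444074, 0.01675759]), 'tool_rot': array([1.79114587, 2.5796517 , 0.00276309]), 'contact_force': array([-0.41866167,  0.50562671, -0.3724817 ]), 'moment': array([-0.017025  , -0.01805534,  0.00575669]), 'grip_force': 0.0, 'grip_width': 0.1199766406693118}
[41.99549506 56.41474736] [47.3863989 49.2776502]
t [ 0.      0.0005 -0.2665] a [ 0.002  -0.0001  0.0009]
```

```bash
python3 - <<'E'
from h import *
S=shot("wrist");B=shot("side")
im=np.hstack([cv2.resize(S["im"],(440,330)),cv2.resize(B["im"][235:355,190:310],(330,330))])
cv2.imwrite("pics/g1.png",im[...,::-1]);print(r.state()["grip_width"])
E
```

```text
0.12124094683302374
```

View pics/g1.png

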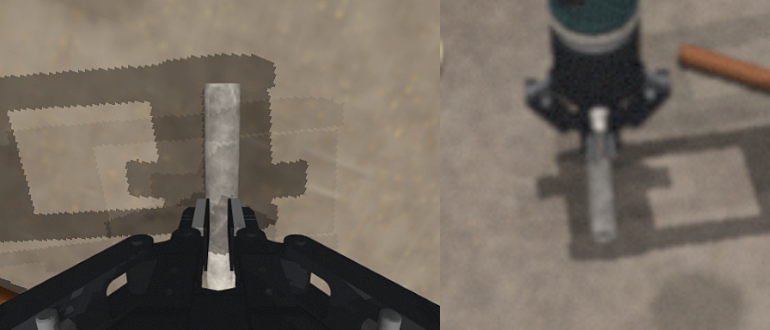

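The pipe lies between the fingers at wrist crop (220,240), but the reading is 10 mm with no grip force. I'll check the pad positions by depth.

```bash
python3 - <<'E'
from h import *
S=shot("wrist");C=cloud(S);s=r.state()
M=R.from_rotvec(s["tool_rot"]).as_matrix()
L=(C-s["ee_pos"])@M*1000
for v in (200,225,250,270,300,320,340):
    print(v,[tuple(L[v,u].round(0).astype(int)) for u in range(205,315,8)])
E
```

```text
200 [(np.int64(14), np.int64(-29), np.int64(16)), (np.int64(15), np.int64(-25), np.int64(16)), (np.int64(15), np.int64(-20), np.int64(16)), (np.int64(15), np.int64(-15), np.int64(16)), (np.int64(14), np.int64(-10), np.int64(17)), (np.int64(20), np.int64(-5), np.int64(-2)), (np.int64(21), np.int64(-1), np.int64(-6)), (np.int64(21), np.int64(4), np.int64(-6)), (np.int64(20), np.int64(8), np.int64(-3)), (np.int64(18), np.int64(13), np.int64(3)), (np.int64(15), np.int64(18), np.int64(16)), (np.int64(14), np.int64(23), np.int64(17)), (np.int64(14), np.int64(28), np.int64(16)), (np.int64(15), np.int64(33), np.int64(16))]
225 [(np.int64(-2), np.int64(-30), np.int64(17)), (np.int64(-1), np.int64(-25), np.int64(16)), (np.int64(-1), np.int64(-20), np.int64(16)), (np.int64(-2), np.int64(-15), np.int64(16)), (np.int64(-2), np.int64(-11), np.int64(17)), (np.int64(6), np.int64(-5), np.int64(-4)), (np.int64(7), np.int64(-1), np.int64(-5)), (np.int64(7), np.int64(4), np.int64(-5)), (np.int64(6), np.int64(8), np.int64(-4)), (np.int64(-1), np.int64(14), np.int64(16)), (np.int64(-2), np.int64(19), np.i
[... 2607 characters left out ...]
, np.int64(-98)), (np.int64(17), np.int64(13), np.int64(-98))]
340 [(np.int64(17), np.int64(-11), np.int64(-105)), (np.int64(17), np.int64(-10), np.int64(-104)), (np.int64(17), np.int64(-8), np.int64(-104)), (np.int64(10), np.int64(-7), np.int64(-96)), (np.int64(11), np.int64(-5), np.int64(-97)), (np.int64(10), np.int64(-3), np.int64(-96)), (np.int64(10), np.int64(0), np.int64(-96)), (np.int64(10), np.int64(2), np.int64(-96)), (np.int64(11), np.int64(4), np.int64(-97)), (np.int64(11), np.int64(6), np.int64(-97)), (np.int64(17), np.int64(7), np.int64(-104)), (np.int64(17), np.int64(9), np.int64(-104)), (np.int64(17), np.int64(10), np.int64(-105)), (np.int64(16), np.int64(12), np.int64(-103))]
```

Depth suggests the fingertips are about 50 mm higher than the TCP reading implies. I'll check this with the fixed cameras.

```bash
python3 - <<'E'
from h import *
s=r.state();M=R.from_rotvec(s["tool_rot"]).as_matrix()
for n in("side","scene"):
    S=shot(n);C=cloud(S);L=(C-s["ee_pos"])@M*1000
    ok=(np.abs(L[...,0])<60)&(np.abs(L[...,1])<60)&(C[...,2]>.03)&(C[...,2]<.25)&(S["d"]>0)
    z=C[...,2][ok]*1000;l=L[ok]
    print(n)
    for a in range(30,180,10):
        k=(z>=a)&(z<a+10)
        if k.sum()>2: print(a,k.sum(),l[k,0].min().round(),l[k,0].max().round(),l[k,1].min().round(),l[k,1].max().round())
print(np.array(r.camera_model("wrist")["T_tool_cam"]).round(3))
E
```

```text
side
40 20 5.0 13.0 -18.0 15.0
50 24 7.0 14.0 -20.0 17.0
60 31 -8.0 14.0 -18.0 17.0
70 27 -10.0 14.0 -25.0 19.0
80 65 -12.0 15.0 -37.0 38.0
90 123 -12.0 15.0 -45.0 42.0
100 84 -10.0 20.0 -50.0 51.0
110 86 -5.0 20.0 -54.0 55.0
120 124 0.0 20.0 -59.0 59.0
130 167 -12.0 22.0 -60.0 59.0
140 87 -6.0 22.0 -48.0 44.0
150 28 -4.0 14.0 -42.0 39.0
160 15 5.0 37.0 -38.0 36.0
170 98 8.0 40.0 -38.0 35.0
scene
40 18 -3.0 14.0 -15.0 16.0
50 19 -3.0 15.0 -19.0 19.0
60 19 6.0 17.0 -16.0 15.0
70 18 7.0 17.0 -15.0 17.0
80 49 -8.0 18.0 -36.0 42.0
90 42 -10.0 18.0 -40.0 44.0
100 54 -9.0 22.0 -46.0 52.0
110 44 8.0 22.0 -54.0 56.0
120 52 -9.0 22.0 -59.0 57.0
130 76 -8.0 25.0 -59.0 57.0
140 54 -5.0 24.0 -48.0 9.0
150 21 -4.0 22.0 -37.0 -14.0
160 34 -9.0 41.0 -37.0 8.0
170 61 -13.0 42.0 -37.0 15.0
[[ 0.    -0.964 -0.264  0.067]
 [ 1.    -0.     0.001 -0.   ]
 [-0.001 -0.264  0.964 -0.163]
 [ 0.     0.     0.     1.   ]]
```

```bash
python3 - <<'E'
from h import *
s=r.state();M=R.from_rotvec(s["tool_rot"]).as_matrix()
S=shot("wrist");C=cloud(S);L=(C-s["ee_pos"])@M*1000
m=(np.abs(L[...,1])<25)&(L[...,2]<-10)&(L[...,2]>-60)&(S["d"]>0)&(L[...,0]>0)&(L[...,0]<20)
l=L[m];print(m.sum(),np.percentile(l[:,2],[50,80,90,95,99,100]).round(1))
for a in range(-60,-20,4):
    k=(l[:,2]>=a)&(l[:,2]<a+4)
    if k.any(): print(a,k.sum(),l[k].min(0).round(1),l[k].max(0).round(1))
import pickle
A=pickle.load(open("a.pkl","rb"))
# start: tips in the first wrist picture
p0=np.array([.2118614,-.50694692,.20959304]);M0=R.from_rotvec([-3.07802187,-6.17202358e-01,4.4e-4]).as_matrix()
L=(cloud(A["wrist"])-p0)@M0*1000
m=(np.abs(L[...,1])<70)&(L[...,2]<30)&(A["wrist"]["d"]>0)&(A["wrist"]["d"]<.3)&(np.abs(L[...,0])<25)
print("open tips z",np.percentile(L[m][:,2],[95,99,99.8]))
E
```

```text
2280 [-44.5 -34.  -29.4 -26.7 -24.4 -23.1]
-60 452 [  0.1 -15.1 -60. ] [ 12.2  15.4 -56. ]
-56 172 [  0.1 -12.1 -56. ] [ 11.7  11.  -52. ]
-52 282 [  0.3 -19.1 -52. ] [ 11.7  18.1 -48. ]
-48 268 [  6.4 -19.1 -48. ] [ 11.8  18.  -44. ]
-44 262 [  0.4 -19.2 -44. ] [ 12.   18.1 -40. ]
-40 268 [  1.  -19.1 -40. ] [ 11.8  17.9 -36. ]
-36 214 [  6.1 -19.1 -36. ] [ 11.7  18.1 -32. ]
-32 184 [  0.6 -19.1 -32. ] [ 11.8  17.9 -28. ]
-28 163 [  0.3 -17.6 -28. ] [ 11.5  16.1 -24. ]
-24 15 [  6.3 -10.8 -24. ] [ 10.9  10.7 -23.1]
open tips z [-51.63360236 -39.42799552 -35.51711292]
```

All three cameras agree that the gripper sits about 40 mm behind the reported TCP: tips at tool z -23.5 instead of +17. I'll work with this measured offset. Open, lower 37 mm, close.

arm_command --targets '[{"tx": 0,"ty": 0.002,"tz": 0,"ax": 0,"ay": 0,"az": 0,"claw": 50},{"tx": 0,"ty": 0.002,"tz": 0,"ax": 0,"ay": 0,"az": 0,"claw": 50},{"tx": 0,"ty": 0.002,"tz": 0,"ax": 0,"ay": 0,"az": 0,"claw": 50},{"tx": 0,"ty": 0.002,"tz": 0.02,"ax": 0,"ay": 0,"az": 0,"claw": 50},{"tx": 0,"ty": 0.002,"tz": 0.04,"ax": 0,"ay": 0,"az": 0,"claw": 50},{"tx": 0,"ty": 0.002,"tz": 0.06,"ax": 0,"ay": 0,"az": 0,"claw": 50},{"tx": 0,"ty": 0.002,"tz": 0.074,"ax": 0,"ay": 0,"az": 0,"claw": 50},{"tx": 0,"ty": 0.002,"tz": 0.074,"ax": 0,"ay": 0,"az": 0,"claw": 50}]'

```text
time: 4.65
ee_pos: [0.5404, 0.3142, -0.0225]
tool_rot: [-1.791, -2.58, 0.002]
contact_force: [-0.0, -0.4, 0.3]
grip_width: 0.586
grip_force: 0.0
```

arm_command --targets '[{"tx": 0,"ty": 0,"tz": 0,"ax": 0,"ay": 0,"az": 0,"claw": 30},{"tx": 0,"ty": 0,"tz": 0,"ax": 0,"ay": 0,"az": 0,"claw": 25},{"tx": 0,"ty": 0,"tz": 0,"ax": 0,"ay": 0,"az": 0,"claw": 10},{"tx": 0,"ty": 0,"tz": 0,"ax": 0,"ay": 0,"az": 0,"claw": 10},{"tx": 0,"ty": 0,"tz": 0,"ax": 0,"ay": 0,"az": 0,"claw": 10},{"tx": 0,"ty": 0,"tz": 0,"ax": 0,"ay": 0,"az": 0,"claw": 10},{"tx": 0,"ty": 0,"tz": 0,"ax": 0,"ay": 0,"az": 0,"claw": 10},{"tx": 0,"ty": 0,"tz": 0,"ax": 0,"ay": 0,"az": 0,"claw": 10}]'

```text
time: 5.45
ee_pos: [0.5416, 0.3149, -0.0201]
tool_rot: [1.791, 2.58, 0.003]
contact_force: [-0.7, -0.9, 5.7]
grip_width: 0.244
grip_force: 62.0
```

```bash
python3 - <<'E'
from h import *
print(fx(.051,.05))
b=go([.56,.20,.13],100.5)
E
```

```text
[ 0.63783422 -0.01704324]
t [-0.2281 -0.0451 -0.3004] a [ 0.0021 -0.0003  0.166 ]
```

arm_command --targets '[{"tx": 0,"ty": 0,"tz": -0.05,"ax": 0,"ay": 0,"az": 0,"claw": 10},{"tx": 0,"ty": 0,"tz": -0.15,"ax": 0,"ay": 0,"az": 0,"claw": 10},{"tx": -0.05,"ty": -0.01,"tz": -0.24,"ax": 0,"ay": 0,"az": 0.06,"claw": 10},{"tx": -0.13,"ty": -0.02,"tz": -0.3,"ax": 0,"ay": 0,"az": 0.12,"claw": 10},{"tx": -0.2,"ty": -0.045,"tz": -0.3,"ax": 0,"ay": 0,"az": 0.166,"claw": 10},{"tx": -0.228,"ty": -0.045,"tz": -0.3,"ax": 0,"ay": 0,"az": 0.166,"claw": 10},{"tx": -0.228,"ty": -0.045,"tz": -0.3,"ax": 0,"ay": 0,"az": 0.166,"claw": 10},{"tx": -0.228,"ty": -0.045,"tz": -0.3,"ax": 0,"ay": 0,"az": 0.166,"claw": 10}]'

```text
time: 6.25
ee_pos: [0.5587, 0.2003, 0.1268]
tool_rot: [-2.007, -2.413, 0.003]
contact_force: [0.0, 0.4, -1.1]
grip_width: 0.243
grip_force: 60.4
```

```bash
python3 - <<'E'
from h import *
S=shot("wrist");save(S,"w2");print(r.state()["ee_pos"],r.state()["grip_width"])
s=r.state()
M=R.from_rotvec(s["tool_rot"]).as_matrix()
# plate ortho fit
C=cloud(S).reshape(-1,3);col=S["im"].reshape(-1,3).astype(int)
h,w=S["d"].shape;v,u=np.mgrid[:h,:w]
m=(C[:,2]>.006)&(C[:,2]<.02)&(col.min(1)>130)&(np.linalg.norm(C[:,:2]-[.583,-.045],axis=1)<.15)
print(m.sum(),C[m].min(0),C[m].max(0))
q=C[m][:,:2]*1000
print(cv2.minAreaRect(q.astype(np.float32)))
print(s["tool_rot"])
E
```

```text
[0.55863861 0.20076963 0.1269473 ] 0.24738367233869116
154 [ 0.48041274 -0.01882791  0.00767443] [0.62011689 0.05482062 0.01429715]
((545.8861083984375, 26.26369285583496), (157.29689025878906, 23.188413619995117), 26.169227600097656)
[-2.00605639 -2.41451528  0.00276762]
```

View pics/w2.png

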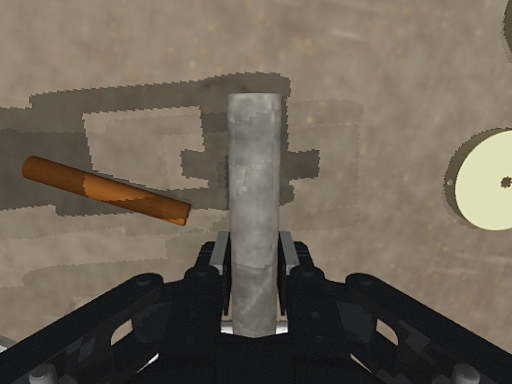

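The pipe is held straight in the fingers at (255,215); the fixture is behind this view. I'll refine the fixture with both fixed cameras.

```bash
python3 - <<'E'
from h import *
import pickle
from scipy.optimize import minimize
A=pickle.load(open("a.pkl","rb"))
for n,b in(("scene",(222,162,312,227)),("side",(228,168,308,233))):
    S=A[n];x0,y0,x1,y1=b;f=6
    im=cv2.resize(S["im"][y0:y1,x0:x1],None,fx=f,fy=f,interpolation=cv2.INTER_LINEAR)
    g=(im.min(2)>170).astype(np.uint8)
    k,lab,st,_=cv2.connectedComponentsWithStats(g);i=1+st[1:,4].argmax()
    v,u=np.nonzero(lab==i)
    uv=np.c_[(u+.5)/f-.5+x0,(v+.5)/f-.5+y0]
    q=pts(S,uv,.012)[:,:2]*1000
    hull=cv2.convexHull(q.astype(np.float32))
    (cx,cy),(w,h),a=cv2.minAreaRect(hull)
    print(n,(cx,cy),w,h,a)
    if a>45: a-=90;w,h=h,w
    t=np.radians(a);Rm=np.array([[np.cos(t),-np.sin(t)],[np.sin(t),np.cos(t)]])
    print("  ang",a,"size",w,h,"origin",np.array([cx,cy])-Rm@[-7.5,32.5])
    # jaw etc: tall dark things by depth, in fixture coords
    C=cloud(S).reshape(-1,3)*1000
    F=(C[:,:2]-(FO*1000))@np.array([[np.cos(t),-np.sin(t)],[np.sin(t),np.cos(t)]])
    def reg(zl,zh,xl,xh,yl,yh):
        m=(C[:,2]>zl)&(C[:,2]<zh)&(F[:,0]>xl)&(F[:,0]<xh)&(F[:,1]>yl)&(F[:,1]<yh)
        p=F[m];print("  ",m.sum(),np.percentile(p,5,axis=0).round(1),np.percentile(p,95,axis=0).round(1))
    reg(38,47,45,100,-65,20)  # jaw+stop tops
    reg(44,53,-20,25,-40,20)  # guide top
    reg(76,90,-100,0,-50,50)  # knob top
E
```

```text
scene (585.2460327148438, -42.36187744140625) 198.05435180664062 187.83497619628906 10.488102912902832
  ang 10.488102912902832 size 198.05435180664062 187.83497619628906 origin [598.53674721 -72.95365588]
   55 [ 51.5 -43.3] [78.1  9.9]
   51 [ -7.3 -22.5] [14.3  9.5]
   75 [-74.2 -12.7] [-36.7  19.5]
side (583.044921875, -44.023956298828125) 197.3080596923828 186.42568969726562 10.553865432739258
  ang 10.553865432739258 size 197.3080596923828 186.42568969726562 origin [596.37074001 -74.60045988]
   65 [ 48.3 -47.7] [76.1  5.6]
   56 [ -9.2 -25.7] [11.8  6.7]
   78 [-78.6 -14.5] [-35.1  19.4]
```

```bash
sed -i 's/^FO=.*#/FO=np.array([.5975,-.0738]);FA=10.5   #/' h.py; python3 - <<'E'
from h import *
p=fx(.051,.052);print(p)
b=go([*p,.06],100.5)
E
```

```text
[ 0.63816975 -0.01337673]
t [-0.4503  0.0783  0.1333] a [-0.0028 -0.0007  0.001 ]
```

arm_command --targets '[{"tx": -0.08,"ty": 0.015,"tz": 0.0,"ax": 0,"ay": 0,"az": 0,"claw": 10},{"tx": -0.16,"ty": 0.03,"tz": 0.0,"ax": 0,"ay": 0,"az": 0,"claw": 10},{"tx": -0.25,"ty": 0.045,"tz": 0.0,"ax": 0,"ay": 0,"az": 0,"claw": 10},{"tx": -0.34,"ty": 0.06,"tz": 0.0,"ax": 0,"ay": 0,"az": 0,"claw": 10},{"tx": -0.42,"ty": 0.075,"tz": 0.02,"ax": 0,"ay": 0,"az": 0,"claw": 10},{"tx": -0.45,"ty": 0.078,"tz": 0.08,"ax": 0,"ay": 0,"az": 0,"claw": 10},{"tx": -0.45,"ty": 0.078,"tz": 0.133,"ax": 0,"ay": 0,"az": 0,"claw": 10},{"tx": -0.45,"ty": 0.078,"tz": 0.133,"ax": 0,"ay": 0,"az": 0,"claw": 10}]'

```text
time: 7.1
ee_pos: [0.6351, -0.0129, 0.0554]
tool_rot: [-2.001, -2.408, 0.01]
contact_force: [-1.9, -0.1, -2.8]
grip_width: 0.243
grip_force: 60.4
```

```bash
cat >> h.py <<'E'
def infix(S):
    "cloud in fixture coordinates, mm"
    C=cloud(S).reshape(-1,3);a=np.radians(FA);M=np.array([[np.cos(a),-np.sin(a)],[np.sin(a),np.cos(a)]])
    return np.c_[(C[:,:2]-FO)@M,C[:,2]]*1000
def held(zc):
    for n in("side","scene","wrist"):
        S=shot(n);F=infix(S)
        m=(np.abs(F[:,0]-51)<16)&(F[:,1]>-60)&(F[:,1]<150)&(np.abs(F[:,2]-zc)<13)&(S["im"].reshape(-1,3).min(1)>60)
        p=F[m]
        if len(p)<10: print(n,len(p));continue
        lo=p[p[:,1]>70]; 
        print(n,len(p),"y",np.percentile(p[:,1],[1,99]).round(1),"far x",np.percentile(lo[:,0],[3,97]).round(1),"z",np.percentile(lo[:,2],[3,97]).round(1))
E
python3 - <<'E'
from h import *
held(91)
p=fx(.051,.052)
print(r.state()["ee_pos"],fx(0,0));b=go([*p,.004],100.5)
S=shot("side");T=shot("scene")
im=np.hstack([cv2.resize(S["im"][130:240,220:330],(390,390)),cv2.resize(T["im"][130:240,210:320],(390,390))])
cv2.imwrite("pics/hov.png",im[...,::-1])
E
```

```text
side 220 y [ -2.8 127.4] far x [35.9 55.8] z [ 78.6 101. ]
scene 158 y [-19.7 128.1] far x [38.6 59.4] z [ 82.  103.1]
wrist 11905 y [ 19.  124.7] far x [40.8 60.7] z [ 95.6 103.6]
[ 0.63953    -0.0129045   0.06288608] [ 0.5975 -0.0738]
t [-0.0004 -0.003   0.1178] a [0.0009 0.     0.0019]
```

View pics/hov.png

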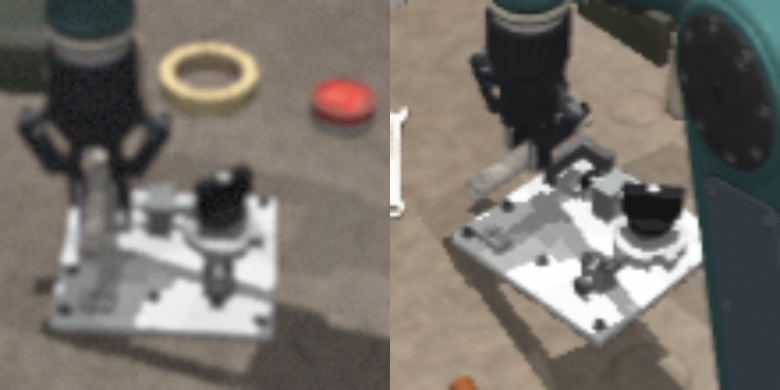

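Hover view: the pipe lies above the channel (95,200), in line with it. I'm lowering it in.

arm_command --targets '[{"tx": 0,"ty": 0,"tz": 0.03,"ax": 0,"ay": 0,"az": 0,"claw": 10},{"tx": 0,"ty": 0,"tz": 0.06,"ax": 0,"ay": 0,"az": 0,"claw": 10},{"tx": 0,"ty": 0,"tz": 0.08,"ax": 0,"ay": 0,"az": 0,"claw": 10},{"tx": 0,"ty": 0,"tz": 0.09,"ax": 0,"ay": 0,"az": 0,"claw": 10},{"tx": 0,"ty": 0,"tz": 0.1,"ax": 0,"ay": 0,"az": 0,"claw": 10},{"tx": 0,"ty": 0,"tz": 0.106,"ax": 0,"ay": 0,"az": 0,"claw": 10},{"tx": 0,"ty": 0,"tz": 0.112,"ax": 0,"ay": 0,"az": 0,"claw": 10},{"tx": 0,"ty": 0,"tz": 0.112,"ax": 0,"ay": 0,"az": 0,"claw": 10}]'

```text
time: 8.15
ee_pos: [0.6389, -0.0144, 0.006]
tool_rot: [-2.009, -2.415, 0.0]
contact_force: [-0.1, 0.7, -1.5]
grip_width: 0.241
grip_force: 60.4
```

```bash
python3 - <<'E'
from h import *
held(35);s=r.state();print(s["ee_pos"],s["contact_force"],s["moment"])
E
```

```text
side 154 y [ -9.9 125. ] far x [36.4 59.1] z [24.1 48. ]
scene 166 y [-45.5 126.9] far x [37.9 61.5] z [23.8 47.8]
wrist 9086 y [ 15.5 122.9] far x [37.2 62. ] z [23.6 47.9]
[ 0.63927053 -0.01438603  0.00665687] [ 0.0595747   0.46132975 -1.67779214] [-0.01406048  0.03011268 -0.01943524]
```

arm_command --targets '[{"tx": -0.004,"ty": 0,"tz": 0.001,"ax": 0,"ay": 0,"az": 0,"claw": 10},{"tx": -0.008,"ty": 0,"tz": 0.001,"ax": 0,"ay": 0,"az": 0,"claw": 10},{"tx": -0.011,"ty": 0,"tz": 0.001,"ax": 0,"ay": 0,"az": 0,"claw": 10},{"tx": -0.014,"ty": 0,"tz": 0.001,"ax": 0,"ay": 0,"az": 0,"claw": 10},{"tx": -0.016,"ty": 0,"tz": 0.001,"ax": 0,"ay": 0,"az": 0,"claw": 10},{"tx": -0.017,"ty": 0,"tz": 0.001,"ax": 0,"ay": 0,"az": 0,"claw": 10},{"tx": -0.018,"ty": 0,"tz": 0.001,"ax": 0,"ay": 0,"az": 0,"claw": 10},{"tx": -0.018,"ty": 0,"tz": 0.001,"ax": 0,"ay": 0,"az": 0,"claw": 10}]'

```text
time: 9.1
ee_pos: [0.6406, -0.0232, 0.0056]
tool_rot: [2.009, 2.415, -0.0]
contact_force: [-0.2, 0.7, -2.0]
grip_width: 0.243
grip_force: 60.4
```

arm_command --targets '[{"tx": -0.001,"ty": 0,"tz": 0,"ax": 0,"ay": 0,"az": 0,"claw": 10},{"tx": -0.002,"ty": 0,"tz": 0,"ax": 0,"ay": 0,"az": 0,"claw": 10},{"tx": -0.003,"ty": 0,"tz": 0,"ax": 0,"ay": 0,"az": 0,"claw": 10},{"tx": -0.004,"ty": 0,"tz": 0,"ax": 0,"ay": 0,"az": 0,"claw": 10},{"tx": -0.004,"ty": 0,"tz": 0,"ax": 0,"ay": 0,"az": 0,"claw": 10},{"tx": -0.004,"ty": 0,"tz": 0,"ax": 0,"ay": 0,"az": 0,"claw": 10},{"tx": -0.004,"ty": 0,"tz": 0,"ax": 0,"ay": 0,"az": 0,"claw": 10},{"tx": -0.004,"ty": 0,"tz": 0,"ax": 0,"ay": 0,"az": 0,"claw": 10}]'

```text
time: 9.9
ee_pos: [0.6409, -0.0251, 0.0057]
tool_rot: [2.009, 2.415, -0.0]
contact_force: [0.0, -0.0, -1.2]
grip_width: 0.242
grip_force: 60.4
```

arm_command --targets '[{"tx": -0.001,"ty": 0,"tz": 0,"ax": 0,"ay": 0,"az": 0,"claw": 10},{"tx": -0.002,"ty": 0,"tz": 0,"ax": 0,"ay": 0,"az": 0,"claw": 10},{"tx": -0.003,"ty": 0,"tz": 0,"ax": 0,"ay": 0,"az": 0,"claw": 10},{"tx": -0.004,"ty": 0,"tz": 0,"ax": 0,"ay": 0,"az": 0,"claw": 10},{"tx": -0.004,"ty": 0,"tz": 0,"ax": 0,"ay": 0,"az": 0,"claw": 10},{"tx": -0.004,"ty": 0,"tz": 0,"ax": 0,"ay": 0,"az": 0,"claw": 10},{"tx": -0.004,"ty": 0,"tz": 0,"ax": 0,"ay": 0,"az": 0,"claw": 10},{"tx": -0.004,"ty": 0,"tz": 0,"ax": 0,"ay": 0,"az": 0,"claw": 10}]'

```text
time: 10.7
ee_pos: [0.641, -0.0257, 0.0057]
tool_rot: [-2.007, -2.415, -0.002]
contact_force: [-1.6, 5.3, 1.4]
grip_width: 0.247
grip_force: 60.5
```

arm_command --targets '[{"tx": -0.001,"ty": 0,"tz": 0,"ax": 0,"ay": 0,"az": 0,"claw": 10},{"tx": -0.002,"ty": 0,"tz": 0,"ax": 0,"ay": 0,"az": 0,"claw": 10},{"tx": -0.003,"ty": 0,"tz": 0,"ax": 0,"ay": 0,"az": 0,"claw": 10},{"tx": -0.003,"ty": 0,"tz": 0,"ax": 0,"ay": 0,"az": 0,"claw": 10},{"tx": -0.003,"ty": 0,"tz": 0,"ax": 0,"ay": 0,"az": 0,"claw": 10},{"tx": -0.003,"ty": 0,"tz": 0,"ax": 0,"ay": 0,"az": 0,"claw": 10},{"tx": -0.003,"ty": 0,"tz": 0,"ax": 0,"ay": 0,"az": 0,"claw": 10},{"tx": -0.003,"ty": 0,"tz": 0,"ax": 0,"ay": 0,"az": 0,"claw": 10}]'

```text
time: 11.5
ee_pos: [0.641, -0.0257, 0.0058]
tool_rot: [-2.005, -2.413, -0.004]
contact_force: [-1.7, 8.7, 0.5]
grip_width: 0.242
grip_force: 60.7
```

arm_command --targets '[{"tx": 0,"ty": 0,"tz": 0.001,"ax": 0,"ay": 0,"az": 0,"claw": 10},{"tx": 0,"ty": 0,"tz": 0.002,"ax": 0,"ay": 0,"az": 0,"claw": 10},{"tx": 0,"ty": 0,"tz": 0.002,"ax": 0,"ay": 0,"az": 0,"claw": 10},{"tx": 0,"ty": 0,"tz": 0.002,"ax": 0,"ay": 0,"az": 0,"claw": 22},{"tx": 0,"ty": 0,"tz": 0.002,"ax": 0,"ay": 0,"az": 0,"claw": 26},{"tx": 0,"ty": 0,"tz": 0.002,"ax": 0,"ay": 0,"az": 0,"claw": 40},{"tx": 0,"ty": 0,"tz": 0.002,"ax": 0,"ay": 0,"az": 0,"claw": 50},{"tx": 0,"ty": 0,"tz": 0.002,"ax": 0,"ay": 0,"az": 0,"claw": 50}]'

```text
time: 12.3
ee_pos: [0.6418, -0.0292, 0.0048]
tool_rot: [2.009, 2.414, -0.0]
contact_force: [-0.1, -0.2, -0.5]
grip_width: 0.584
grip_force: 0.0
```

```bash
python3 - <<'E'
from h import *
held(35);s=r.state();print(s["time"],s["ee_pos"],s["contact_force"],s["grip_width"],s["joints"].round(3))
b=go([s["ee_pos"][0],s["ee_pos"][1],.14],100.5)
E
```

```text
side 223 y [-27.7 114.1] far x [36.6 60.2] z [23.1 47.4]
scene 174 y [-45.1 115.7] far x [37.5 61.1] z [23.3 47.9]
wrist 12902 y [ -7.3 111.4] far x [37.3 62. ] z [23.6 46.6]
12.45 [ 0.64163659 -0.02886881  0.00466885] [ 0.10224301 -0.02880234 -0.09696198] 0.5804597872256811 [-0.133  0.406  1.401 -0.     1.334 -0.316]
t [-1.000e-04  0.000e+00 -2.707e-01] a [ 0.0001  0.0003 -0.0003]
```

The force rose against the stop, and after release the pipe's free end is at fixture y≈115, which is the home position. Next I rise and go above the knob.

```bash
python3 - <<'E'
from h import *
p=fx(-.055,0);print(p)
s=r.state();b=(s["ee_pos"]+[0,0,.135],s["tool_rot"]);
b=go([*p,.14],47.5,b)
E
```

```text
[ 0.54342098 -0.08382295]
t [-0.0723 -0.2131 -0.0007] a [2.00e-04 2.00e-04 8.83e-01]
```

arm_command --targets '[{"tx": 0,"ty": 0,"tz": -0.05,"ax": 0,"ay": 0,"az": 0,"claw": 50},{"tx": 0,"ty": 0,"tz": -0.14,"ax": 0,"ay": 0,"az": 0,"claw": 50},{"tx": 0,"ty": 0,"tz": -0.23,"ax": 0,"ay": 0,"az": 0,"claw": 50},{"tx": 0,"ty": 0,"tz": -0.27,"ax": 0,"ay": 0,"az": 0.1,"claw": 50},{"tx": 0,"ty": 0,"tz": -0.27,"ax": 0,"ay": 0,"az": 0.24,"claw": 60},{"tx": 0,"ty": 0,"tz": -0.27,"ax": 0,"ay": 0,"az": 0.38,"claw": 70},{"tx": 0,"ty": 0,"tz": -0.27,"ax": 0,"ay": 0,"az": 0.5,"claw": 80},{"tx": 0,"ty": 0,"tz": -0.27,"ax": 0,"ay": 0,"az": 0.5,"claw": 80}]'

```text
time: 13.25
ee_pos: [0.6415, -0.0287, 0.1397]
tool_rot: [2.565, 1.813, -0.0]
contact_force: [0.9, 0.4, 1.5]
grip_width: 0.936
grip_force: 0.0
```

```bash
python3 - <<'E'
from h import *
shot("wrist")
b=go([*fx(-.055,0),.15],47.5);print(r.state()["ee_pos"])
E
```

```text
t [-0.1691 -0.1485 -0.0208] a [0.000e+00 2.000e-04 3.856e-01]
[ 0.64150952 -0.02866086  0.1396039 ]
```

arm_command --targets '[{"tx": -0.08,"ty": -0.07,"tz": -0.02,"ax": 0,"ay": 0,"az": 0.14,"claw": 85},{"tx": -0.169,"ty": -0.1485,"tz": -0.02,"ax": 0,"ay": 0,"az": 0.28,"claw": 85},{"tx": -0.169,"ty": -0.1485,"tz": -0.02,"ax": 0,"ay": 0,"az": 0.385,"claw": 85},{"tx": -0.169,"ty": -0.1485,"tz": -0.02,"ax": 0,"ay": 0,"az": 0.385,"claw": 85},{"tx": -0.169,"ty": -0.1485,"tz": -0.02,"ax": 0,"ay": 0,"az": 0.385,"claw": 85},{"tx": -0.169,"ty": -0.1485,"tz": -0.02,"ax": 0,"ay": 0,"az": 0.385,"claw": 85},{"tx": -0.169,"ty": -0.1485,"tz": -0.02,"ax": 0,"ay": 0,"az": 0.385,"claw": 85},{"tx": -0.169,"ty": -0.1485,"tz": -0.02,"ax": 0,"ay": 0,"az": 0.385,"claw": 85}]'

```text
time: 14.1
ee_pos: [0.5439, -0.083, 0.1494]
tool_rot: [-2.875, -1.265, 0.0]
contact_force: [-0.1, 0.1, 0.3]
grip_width: 1.0
grip_force: 0.0
```

```bash
python3 - <<'E'
from h import *
from math import *
S=shot("wrist");save(S,"w3");F=infix(S);s=r.state();print(s["ee_pos"])
m=(F[:,2]>74)&(F[:,2]<88)&(np.hypot(F[:,0]+55,F[:,1])<45)&(S["im"].reshape(-1,3).max(1)<90)
p=F[m];print(m.sum());rc=cv2.minAreaRect(p[:,:2].astype(np.float32));print(rc)
w,v=np.linalg.eigh(np.cov(p[:,:2].T));print(p.mean(0),"bar heading in fixture",degrees(atan2(v[1,1],v[0,1])),np.percentile(p[:,2],[5,50,95]))
E
```

```text
[ 0.54383748 -0.08308175  0.14942346]
1352
((-55.662628173828125, -1.9614238739013672), (57.17243957519531, 15.826513290405273), 36.66130447387695)
[-54.08036441  -0.58513739  81.42352143] bar heading in fixture -142.99398422186508 [79.28382607 81.62905905 82.84622504]
```

View pics/w3.png

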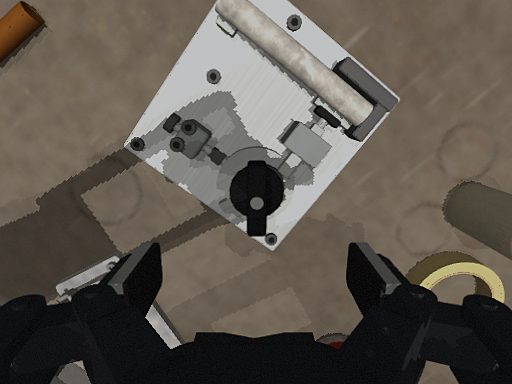

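Wrist view: knob bar at (257,198), follower at (190,135), pipe lying home against the stop at (355,100). Bar heading is 37° in the fixture frame, centre (-55.5, -1.7). Next, read the cam rim profile for the notch numerically.

```bash
python3 - <<'E'
from h import *
S=shot("wrist");F=infix(S);c=np.array([-55.4,-1.5])
d=F[:,:2]-c;rr=np.hypot(*d.T);th=np.degrees(np.arctan2(d[:,1],d[:,0]))%360
near=rr<50
print(np.histogram(F[near,2],bins=range(8,60,3)))
for a in range(60,330,6):
    k=(th>=a)&(th<a+6)&(rr<48)
    row=[]
    for q in range(22,48,2):
        j=k&(rr>=q)&(rr<q+2); row.append("%3d"%np.median(F[j,2]) if j.sum()>1 else " --")
    print(a,*row)
E
```

```text
(array([ 216, 2423,   29,   29,   32,  978, 1004,   30,   22,   37,  204,
        138,   24,  142, 1114,   69,   11]), array([ 8, 11, 14, 17, 20, 23, 26, 29, 32, 35, 38, 41, 44, 47, 50, 53, 56,
       59]))
60 266 266  26  26  25  26  24  12  12  12  12  12  11
66  51 265 265  26  25  26  23  11  12  11  12  11  11
72  36 264 264 265  26  25  24  11  12  12  11  11  12
78  26  25 259 265 267  25  25  12  11  11  12  12  11
84  50  26 257 258 259 261  25  20  26  27  27  27  27
90 249  25  26  26 256 257 256 254  27  28  28  28  27
96 246 248  25  25  26  26 259 252 251 249 249 248  27
102  26  26  25  25  25  25  26 256 255 252 249 247 246
108  50  26  25  25  25  25  25  25  12 250 235 215 220
114  51  25  25  26  26  26  25  25 250 250 246 208 220
120  51  26  25  25  25  25  25  26 250 249 202 206  11
126  51  25  25  25  26  25  26  26  12  11 199 203  12
132  51  --  26  26  25  26  25  25  --  12 187 198 241
138  51  --  25  25  25  --  12  12  12  12  12 194  12
144  51  --  25  26  26  11  11  12  12  11  11  12  12
150  51  --  --  25  25  21  12  13  12  12  11  12  11
156 
[... 919 characters left out ...]
  25  25  --  12  11  11  12
258  51  --  --  --  26  26  25  25  --  11  12  11  11
264  51  50  --  --  25  26  25  25  --  12  11  12  11
270  51  --  --  26  26  26  26  26  --  12  11  11  11
276  51  --  --  25  26  25  25  25  --  12  11  12  12
282  51  --  --  25  26  25  25  25  11  11  12  12  11
288  51  --  26  25  26  26  26  --  11  11  12  12  12
294  52  --  25  25  26  25  26  --  11 197 198 240 238
300  51  --  26  25  26  25  25  --  11 199  11 239 237
306  51  38  26  26  26  25 138 249 247 202  11  11  11
312  51  37  26  25  25  26 249 250 248 205 219  11  11
318  51  38  25  25  26  25  25 250 249 207 209 213 217
324  51  37  26  41  --  -- 140 253 235 234 231 233 233
```

The notch is in the rim at 138–155° with a high wall behind it. The follower is at 90°, so I expect seating after about 55–59° of turning. Now I descend onto the bar.

```bash
python3 - <<'E'
from h import *
b=go([*fx(-.0555,-.0017),.032],47.3)
S=shot("wrist");F=infix(S);c=np.array([-55.4,-1.5])
d=F[:,:2]-c;rr=np.hypot(*d.T);th=np.degrees(np.arctan2(d[:,1],d[:,0]))%360
pl=(F[:,2]>22)&(F[:,2]<29)
print([(a,rr[pl&(th>=a)&(th<a+2)&(rr<46)].max().round(1)) for a in range(126,180,2)])
m=(F[:,2]>15)&(F[:,2]<35)&(np.abs(F[:,0]+55)<14)&(F[:,1]>80)&(F[:,1]<115);print("cap y",np.percentile(F[m,1],[50,95,99]))
E
```

```text
t [-0.0042  0.0027  0.2349] a [-0.0002  0.0002  0.0028]
[(126, np.float64(37.3)), (128, np.float64(37.5)), (130, np.float64(37.5)), (132, np.float64(37.6)), (134, np.float64(35.0)), (136, np.float64(31.5)), (138, np.float64(29.8)), (140, np.float64(31.0)), (142, np.float64(30.4)), (144, np.float64(30.8)), (146, np.float64(31.2)), (148, np.float64(30.7)), (150, np.float64(31.0)), (152, np.float64(30.3)), (154, np.float64(41.4)), (156, np.float64(40.5)), (158, np.float64(41.4)), (160, np.float64(41.5)), (162, np.float64(41.2)), (164, np.float64(41.5)), (166, np.float64(41.1)), (168, np.float64(41.0)), (170, np.float64(41.3)), (172, np.float64(40.5)), (174, np.float64(37.8)), (176, np.float64(36.3)), (178, np.float64(36.4))]
cap y [91.34195689 96.416854   96.90132146]
```

arm_command --targets '[{"tx": -0.004,"ty": 0.002,"tz": 0.0,"ax": 0,"ay": 0,"az": 0.003,"claw": 50},{"tx": -0.004,"ty": 0.002,"tz": 0.05,"ax": 0,"ay": 0,"az": 0.003,"claw": 50},{"tx": -0.004,"ty": 0.002,"tz": 0.1,"ax": 0,"ay": 0,"az": 0.003,"claw": 50},{"tx": -0.004,"ty": 0.002,"tz": 0.16,"ax": 0,"ay": 0,"az": 0.003,"claw": 50},{"tx": -0.004,"ty": 0.002,"tz": 0.2,"ax": 0,"ay": 0,"az": 0.003,"claw": 50},{"tx": -0.004,"ty": 0.002,"tz": 0.225,"ax": 0,"ay": 0,"az": 0.003,"claw": 50},{"tx": -0.004,"ty": 0.002,"tz": 0.233,"ax": 0,"ay": 0,"az": 0.003,"claw": 50},{"tx": -0.004,"ty": 0.002,"tz": 0.233,"ax": 0,"ay": 0,"az": 0.003,"claw": 50}]'

```text
time: 15.05
ee_pos: [0.5428, -0.0857, 0.0332]
tool_rot: [2.879, 1.258, -0.0]
contact_force: [0.4, -0.5, -0.2]
grip_width: 0.585
grip_force: 0.0
```

arm_command --targets '[{"tx": 0,"ty": 0,"tz": 0,"ax": 0,"ay": 0,"az": 0,"claw": 30},{"tx": 0,"ty": 0,"tz": 0,"ax": 0,"ay": 0,"az": 0,"claw": 20},{"tx": 0,"ty": 0,"tz": 0,"ax": 0,"ay": 0,"az": 0,"claw": 16},{"tx": 0,"ty": 0,"tz": 0,"ax": 0,"ay": 0,"az": 0,"claw": 12},{"tx": 0,"ty": 0,"tz": 0,"ax": 0,"ay": 0,"az": 0,"claw": 8},{"tx": 0,"ty": 0,"tz": 0,"ax": 0,"ay": 0,"az": 0,"claw": 5},{"tx": 0,"ty": 0,"tz": 0,"ax": 0,"ay": 0,"az": 0,"claw": 5},{"tx": 0,"ty": 0,"tz": 0,"ax": 0,"ay": 0,"az": 0,"claw": 5}]'

```text
time: 15.85
ee_pos: [0.5439, -0.086, 0.0347]
tool_rot: [2.877, 1.257, 0.004]
contact_force: [0.5, -0.4, 5.8]
grip_width: 0.175
grip_force: 59.6
```

```bash
cat >> h.py <<'E'
def feel():
    s=r.state();M=R.from_rotvec(s["tool_rot"]).as_matrix();x=M[:,0]
    print("t",round(s["time"],2),"ee",s["ee_pos"].round(4),"head",np.degrees(np.arctan2(x[1],x[0])).round(2),"F",s["contact_force"].round(1),"M",s["moment"].round(3),"w",round(s["grip_width"]*85.4,1),"gf",round(s["grip_force"],1))
def cap():
    S=shot("side");F=infix(S)
    m=(F[:,2]>15)&(F[:,2]<35)&(np.abs(F[:,0]+55)<14)&(F[:,1]>84)&(F[:,1]<115);print("cap y",m.sum(),np.percentile(F[m,1],[50,90,97]).round(1))
E
python3 - <<'E'
from h import *
feel();cap();feel()
E
```

```text
t 15.85 ee [ 0.5439 -0.086   0.0347] head 47.22 F [ 0.5 -0.4  5.8] M [-0.07  -0.01   0.033] w 14.9 gf 59.6
cap y 38 [ 96.7 105.1 109.6]
t 15.9 ee [ 0.5439 -0.086   0.0347] head 47.22 F [ 0.5 -1.   5.3] M [-0.099 -0.056  0.008] w 15.1 gf 59.6
```

arm_command --targets '[{"tx": 0,"ty": 0,"tz": 0,"ax": 0,"ay": 0,"az": 0.05,"claw": 5},{"tx": 0,"ty": 0,"tz": 0,"ax": 0,"ay": 0,"az": 0.12,"claw": 5},{"tx": 0,"ty": 0,"tz": 0,"ax": 0,"ay": 0,"az": 0.19,"claw": 5},{"tx": 0,"ty": 0,"tz": 0,"ax": 0,"ay": 0,"az": 0.26,"claw": 5},{"tx": 0,"ty": 0,"tz": 0,"ax": 0,"ay": 0,"az": 0.33,"claw": 5},{"tx": 0,"ty": 0,"tz": 0,"ax": 0,"ay": 0,"az": 0.4,"claw": 5},{"tx": 0,"ty": 0,"tz": 0,"ax": 0,"ay": 0,"az": 0.45,"claw": 5},{"tx": 0,"ty": 0,"tz": 0,"ax": 0,"ay": 0,"az": 0.45,"claw": 5}]'

```text
time: 16.7
ee_pos: [0.5441, -0.0863, 0.0347]
tool_rot: [3.091, 0.55, 0.005]
contact_force: [1.0, -2.0, 5.1]
grip_width: 0.171
grip_force: 59.7
```

```bash
python3 - <<'E'
from h import *
feel();cap();feel()
E
```

```text
t 16.7 ee [ 0.5441 -0.0863  0.0347] head 20.2 F [ 1.  -2.   5.1] M [-0.201 -0.05   0.189] w 14.6 gf 59.7
cap y 38 [ 97.4 109.5 112.8]
t 16.75 ee [ 0.5441 -0.0863  0.0347] head 20.23 F [-0.  -1.1  5.5] M [-0.194 -0.066  0.154] w 15.0 gf 59.7
```

arm_command --targets '[{"tx": 0,"ty": 0,"tz": 0,"ax": 0,"ay": 0,"az": 0.04,"claw": 5},{"tx": 0,"ty": 0,"tz": 0,"ax": 0,"ay": 0,"az": 0.08,"claw": 5},{"tx": 0,"ty": 0,"tz": 0,"ax": 0,"ay": 0,"az": 0.12,"claw": 5},{"tx": 0,"ty": 0,"tz": 0,"ax": 0,"ay": 0,"az": 0.16,"claw": 5},{"tx": 0,"ty": 0,"tz": 0,"ax": 0,"ay": 0,"az": 0.2,"claw": 5},{"tx": 0,"ty": 0,"tz": 0,"ax": 0,"ay": 0,"az": 0.23,"claw": 5},{"tx": 0,"ty": 0,"tz": 0,"ax": 0,"ay": 0,"az": 0.25,"claw": 5},{"tx": 0,"ty": 0,"tz": 0,"ax": 0,"ay": 0,"az": 0.25,"claw": 5}]'

```text
time: 17.55
ee_pos: [0.5441, -0.0865, 0.0347]
tool_rot: [3.136, 0.144, 0.005]
contact_force: [0.9, -3.0, 5.0]
grip_width: 0.178
grip_force: 59.7
```

```bash
python3 - <<'E'
from h import *
feel();cap();feel()
E
```

```text
t 17.55 ee [ 0.5441 -0.0865  0.0347] head 5.25 F [ 0.9 -3.   5. ] M [-0.307 -0.11   0.288] w 15.2 gf 59.7
cap y 37 [ 97.5 109.9 113.6]
t 17.6 ee [ 0.5441 -0.0865  0.0347] head 5.26 F [ 1.  -2.1  5.3] M [-0.269 -0.034  0.282] w 14.9 gf 59.7
```

arm_command --targets '[{"tx": 0,"ty": 0,"tz": 0,"ax": 0,"ay": 0,"az": 0.01,"claw": 5},{"tx": 0,"ty": 0,"tz": 0,"ax": 0,"ay": 0,"az": 0.02,"claw": 5},{"tx": 0,"ty": 0,"tz": 0,"ax": 0,"ay": 0,"az": 0.03,"claw": 5},{"tx": 0,"ty": 0,"tz": 0,"ax": 0,"ay": 0,"az": 0.04,"claw": 5},{"tx": 0,"ty": 0,"tz": 0,"ax": 0,"ay": 0,"az": 0.05,"claw": 5},{"tx": 0,"ty": 0,"tz": 0,"ax": 0,"ay": 0,"az": 0.05,"claw": 5},{"tx": 0,"ty": 0,"tz": 0,"ax": 0,"ay": 0,"az": 0.05,"claw": 5},{"tx": 0,"ty": 0,"tz": 0,"ax": 0,"ay": 0,"az": 0.05,"claw": 5}]'

```text
time: 18.4
ee_pos: [0.5442, -0.0865, 0.0347]
tool_rot: [3.139, 0.06, 0.006]
contact_force: [0.6, -2.3, 4.8]
grip_width: 0.177
grip_force: 59.6
```

```bash
python3 - <<'E'
from h import *
feel();cap();feel()
E
```

```text
t 18.4 ee [ 0.5442 -0.0865  0.0347] head 2.19 F [ 0.6 -2.3  4.8] M [-0.313 -0.097 -0.123] w 15.1 gf 59.6
cap y 28 [ 96.   98.5 101.9]
t 18.45 ee [ 0.5442 -0.0865  0.0347] head 2.19 F [ 1.7 -0.8  4.9] M [-0.31  -0.06  -0.106] w 14.9 gf 59.6
```

The torque flipped from +0.28 to −0.12 N m and the cap moved in, so the follower has dropped. I ease 1° to relieve the hub and check.

arm_command --targets '[{"tx": 0,"ty": 0,"tz": 0,"ax": 0,"ay": 0,"az": 0.005,"claw": 5},{"tx": 0,"ty": 0,"tz": 0,"ax": 0,"ay": 0,"az": 0.01,"claw": 5},{"tx": 0,"ty": 0,"tz": 0,"ax": 0,"ay": 0,"az": 0.015,"claw": 5},{"tx": 0,"ty": 0,"tz": 0,"ax": 0,"ay": 0,"az": 0.018,"claw": 5},{"tx": 0,"ty": 0,"tz": 0,"ax": 0,"ay": 0,"az": 0.018,"claw": 5},{"tx": 0,"ty": 0,"tz": 0,"ax": 0,"ay": 0,"az": 0.018,"claw": 5},{"tx": 0,"ty": 0,"tz": 0,"ax": 0,"ay": 0,"az": 0.018,"claw": 5},{"tx": 0,"ty": 0,"tz": 0,"ax": 0,"ay": 0,"az": 0.018,"claw": 5}]'

```text
time: 19.25
ee_pos: [0.5442, -0.0866, 0.0347]
tool_rot: [3.139, 0.031, 0.006]
contact_force: [1.2, -2.6, 4.4]
grip_width: 0.173
grip_force: 59.6
```

```bash
python3 - <<'E'
from h import *
feel();cap();feel()
E
```

```text
t 19.25 ee [ 0.5442 -0.0866  0.0347] head 1.12 F [ 1.2 -2.6  4.4] M [-0.197 -0.086 -0.001] w 14.8 gf 59.6
cap y 39 [ 95.1 103.2 113.2]
t 19.3 ee [ 0.5441 -0.0866  0.0347] head 1.12 F [ 1.  -2.1  4.8] M [-0.221 -0.055 -0.071] w 15.2 gf 59.6
```

arm_command --targets '[{"tx": 0,"ty": 0,"tz": 0,"ax": 0,"ay": 0,"az": 0,"claw": 18},{"tx": 0,"ty": 0,"tz": 0,"ax": 0,"ay": 0,"az": 0,"claw": 30},{"tx": 0,"ty": 0,"tz": 0,"ax": 0,"ay": 0,"az": 0,"claw": 50},{"tx": 0,"ty": 0,"tz": 0,"ax": 0,"ay": 0,"az": 0,"claw": 50},{"tx": 0,"ty": 0,"tz": -0.04,"ax": 0,"ay": 0,"az": 0,"claw": 60},{"tx": 0,"ty": 0,"tz": -0.13,"ax": 0,"ay": 0,"az": 0,"claw": 85},{"tx": 0,"ty": 0,"tz": -0.23,"ax": 0,"ay": 0,"az": 0,"claw": 85},{"tx": 0,"ty": 0,"tz": -0.23,"ax": 0,"ay": 0,"az": -0.14,"claw": 85}]'

```text
time: 20.1
ee_pos: [0.5472, -0.0866, 0.1571]
tool_rot: [3.125, 0.267, 0.023]
contact_force: [0.2, -0.1, -0.0]
grip_width: 0.994
grip_force: 0.0
```

arm_command --targets '[{"tx": 0,"ty": 0,"tz": 0,"ax": 0,"ay": 0,"az": -0.14,"claw": 85},{"tx": 0,"ty": 0,"tz": 0,"ax": 0,"ay": 0,"az": -0.28,"claw": 85},{"tx": 0,"ty": 0,"tz": 0,"ax": 0,"ay": 0,"az": -0.42,"claw": 85},{"tx": 0,"ty": 0,"tz": 0,"ax": 0,"ay": 0,"az": -0.56,"claw": 85},{"tx": 0,"ty": 0,"tz": 0,"ax": 0,"ay": 0,"az": -0.6,"claw": 85},{"tx": 0,"ty": 0,"tz": 0,"ax": 0,"ay": 0,"az": -0.6,"claw": 85},{"tx": 0,"ty": 0,"tz": 0,"ax": 0,"ay": 0,"az": -0.6,"claw": 85},{"tx": 0,"ty": 0,"tz": 0,"ax": 0,"ay": 0,"az": -0.6,"claw": 85}]'

```text
time: 20.9
ee_pos: [0.5426, -0.0855, 0.148]
tool_rot: [-2.897, -1.215, 0.0]
contact_force: [-0.6, -0.4, 0.6]
grip_width: 0.997
grip_force: 0.0
```

```bash
python3 - <<'E'
from h import *
feel();S=shot("wrist");F=infix(S);save(S,"w4")
m=(F[:,2]>15)&(F[:,2]<35)&(np.abs(F[:,0]+55)<14)&(F[:,1]>80)&(F[:,1]<115);print("cap y",np.percentile(F[m,1],[50,95,99]))
c=np.array([-55.4,-1.5]);d=F[:,:2]-c;rr=np.hypot(*d.T);th=np.degrees(np.arctan2(d[:,1],d[:,0]))%360
pl=(F[:,2]>22)&(F[:,2]<29)
print([(a,rr[pl&(th>=a)&(th<a+2)&(rr<46)].max().round(1)) for a in range(70,140,2) if (pl&(th>=a)&(th<a+2)&(rr<46)).any()])
m=(F[:,2]>74)&(F[:,2]<88)&(np.hypot(F[:,0]+55,F[:,1])<45)&(S["im"].reshape(-1,3).max(1)<90)
print("knob",cv2.minAreaRect(F[m][:,:2].astype(np.float32)))
held(35)
cv2.imwrite("pics/w4c.png",cv2.resize(S["im"][:260,80:480],(800,520))[...,::-1])
E
```

```text
t 20.9 ee [ 0.5426 -0.0855  0.148 ] head 45.5 F [-0.6 -0.4  0.6] M [-0.013  0.032  0.021] w 85.2 gf 0.0
cap y [87.28895113 90.71497011 90.95039812]
[(70, np.float64(36.8)), (72, np.float64(36.7)), (74, np.float64(36.5)), (76, np.float64(37.1)), (78, np.float64(37.1)), (80, np.float64(36.5)), (82, np.float64(42.3)), (84, np.float64(45.7)), (86, np.float64(45.8)), (88, np.float64(45.5)), (90, np.float64(45.8)), (92, np.float64(45.6)), (94, np.float64(46.0)), (96, np.float64(45.6)), (98, np.float64(42.7)), (100, np.float64(35.1)), (102, np.float64(39.9)), (104, np.float64(40.3)), (106, np.float64(40.6)), (108, np.float64(40.3)), (110, np.float64(40.1)), (112, np.float64(40.7)), (114, np.float64(40.5)), (116, np.float64(40.3)), (118, np.float64(40.2)), (120, np.float64(40.0)), (122, np.float64(39.1)), (124, np.float64(35.2)), (126, np.float64(35.5)), (128, np.float64(35.6)), (130, np.float64(35.7)), (132, np.float64(35.9)), (134, np.float64(35.1)), (136, np.float64(35.5)), (138, np.float64(35.7))]
knob ((-55.92357635498047, -2.2550487518310547), (16.403453826904297, 57.497413635253906), 76.2663345336914)
side 278 y [-48.1 113.4] far x [38.2 62.6] z [22.9 47.6]
scene 285 y [-44.3 115. ] far x [38.2 63. ] z [22.4 47.4]
wrist 6086 y [-47.8 108.2] far x [36.9 61.9] z [23.3 46.8]
```

View pics/w4c.png

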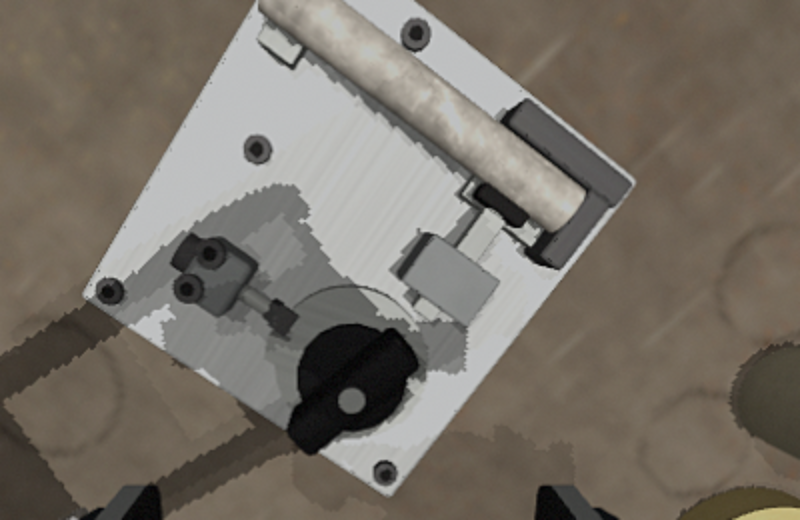

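The crop shows the cap against its housing at (190,250); it moved from y 96.9 to 91.0. The roller is in the notch, the pad at (500,205) presses the pipe on the jaw, and the pipe's end is on the stop at (570,225). Handing in.

```bash
python3 -c "
from cell import r
print(r.sign_off())"
```

```text
the job is handed in; nothing more can be done
None
```

The pipe lies home against the end stop, clamped by the pad with the follower in the notch; I stopped turning when the torque dropped and handed the job in at about 21 s with the gripper clear.

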